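Stroke-test three sample syringes and reject the sticking one

ROBOT

A 7-joint arm with a two-finger parallel gripper is mounted at the origin on the work surface. World frame = base frame: x ahead of the robot, y to its left, z up, the work surface at z = 0. Lengths are in mm, angles in rad, forces in N, time in s.
With the tool pointing down it reaches from about 425 to 950 mm from the base axis. Payload 4.7 kg.
Tool frame: the origin (TCP) lies at the very end of the fingers, on their centre line; the grasp point (between the pads) lies 19 mm behind it; y points along the fingers, z is the direction in which the jaws open and shut, and the axes are right-handed (so a half turn about y gives the same grasp; the last joint's range is limited). The gripper opens to 85 mm and grips with 20 to 120 N. Pads are 22 mm wide; open, the fingers measure 114 mm over their backs; the gripper's body (76 mm by 85 mm) begins 54 mm behind the grasp point. The pads swing forward as they close: fully open they stand 13 mm farther back than shut.
Start: joints at [1.141, 0.469, -0.049, 1.532, 0.024, 1.141, -0.082], TCP at [263.401, -621.505, 231.335] pointing down, gripper open.
Joint ranges: [-2.59, 2.59], [-0.33, 1.99], [-1.39, 1.29], [0.1, 2.45], [-1.04, 4.18], [0.21, 1.99], [-2.66, 2.66]. Speed limits (rad/s): [2.57, 2.57, 3.14, 3.14, 3.14, 3.14, 3.14].

INTERFACE

Orientations are given as [roll, pitch, yaw] about the fixed x, y, z axes, in that order (R = Rz(yaw) Ry(pitch) Rx(roll)).
In Python, from plant import * gives the robot as it stands.
- The arm moves only by the tool jog_arm, never from a script. Its argument "steps" is a list that holds one entry, the list of rows, each a list of 6 numbers: the shift along the tool's x, y, z each as a share of 300 mm, from -1 to 1, then the turn, a rotation vector about the tool's x, y, z each as a share of 1.5 rad, from -1 to 1. A call has exactly 10 rows; each row is the pose to reach, as a shift and turn from the pose commanded when the call began, along the tool's axes at that moment; what a row does not reach only later rows make up. A row lasts 1/12 s, in which the tool goes at most 41.7 mm and 7.16 degrees, less where a joint would pass 70% of its speed; a pose out of reach is approached as far as the arm can. A call with a number of a shift or a turn outside -1 to 1 is refused whole. A call with a gripper value outside its range is refused whole. "hand" is the opening, from 0 (shut) to 1 (fully open), set as the call begins (left out, the last holds). The fingers move at their own pace and stop on an object; the grip force is fixed at half the most. Time passes only in rows, so rows that repeat a pose let the fingers close, or fill a call up. It gives the time, the measured TCP pose, the force and the opening at its end, in the units of the state.
- state(): the state, without advancing time (a new reading comes with each control period).
- camera(name): name is "scene" or "top"; returns a dict with "color" (420x560x3 uint8, red, green, blue), "mtx" (3x3 intrinsics, pixels), "rvec" (rotation vector, rad) and "tvec" (3), from world to camera coordinates, as OpenCV has them. Camera axes: x right, y down, z forward; pixel columns grow to the right and rows downward; lengths in mm; the calibration is good to about 2 mm. A picture is of the moment at which its call begins. There is no depth.
- finish_job(): hands the job in, once; it reports no verdict.
Trained networks look in a picture, given as the dict that the camera call returned (one of the last four; its "shot" number tells which), for a name from the list of things; names that differ only in an ending like _2 or _b are one class to them, and where a whole thing is asked for, a point or a joint stands for the part that bears it (a point fixed in the world has none). Each returns a list of dicts, best first, with "score" (0 to 1); they miss things now and then, are a little off and sometimes report something else, mostly with a low value. They report only what shows in the picture. A call takes as long as a camera call. They do not tell look-alikes from the thing itself.
- boxes_of(picture, query): "centre" ([x, y, z] in mm, in the coordinates of the camera as it stood for that picture, good to about 4 mm: the middle of the surface that is visible of it).
- regions_of(picture, query): "mask" (420x560 bool, what is visible of it).
The state is a dict: "clock": time; "joint_positions": joint angles; "dq": joint speeds; "tau": joint torques, N m; "position": TCP position; "ee_rot": TCP orientation; "ft_force": force on the tool from outside, world axes, zero at the start; "wrist_torque": the same for the moment, N m; "finger_gap": opening from 0.0 (shut) to 1.0 (fully open).
Only numpy, scipy, OpenCV 4.12 (cv2) and the standard library are available. Lean on these libraries where they do the work, as an engineer would, in place of code of your own. Each camera call takes 0.05 s, during which the arm holds its last target.

TASK

First push all three syringe plungers, as they stand in the leaning rack, through their full stroke: each must go fully home, except the one that sticks and will not go past part-way. Then draw the sticking syringe out of the rack and set it down foot first in the red reject bin, still held until its foot is down near the bin's floor, and let go. Leave the two good syringes in their wells with plungers fully home, and do not disturb anything else on the bench.

Things in the scene. Friction and masses are not known exactly. Their poses are not given: they have to be found in the camera images.
- rack: Fixed white/blue syringe rack, 244 mm wide in y; three square wells (36 mm inside) 90 mm apart along y, leaning 30 degrees: going up a well leads towards the rack's +x (the far side from the robot). Origin on the bench under the middle well's floor, which is 35 mm up. Along the lean, side and -x walls reach 50 mm up the barrel; the +x wall, on which the barrel lies, 85 mm; 4 mm clearance.
- syringe_a: Sample syringe, loose in the rack, about 0.17 kg, all three look alike: clear barrel 32 mm in diameter with black rings, blue collar 40 mm in diameter from 96 to 120 mm above its foot, white plunger above. Origin at the centre of the foot's flat end; its z axis runs along the barrel to the plunger.
- syringe_a_center (a point): Centre of that syringe's barrel, on its axis 60 mm above the foot; axes as the syringe's (z towards the plunger). The place to grip, the middle of the blue collar, lies 48 mm further along +z.
- plunger_a_head (a point): Centre of the top of that plunger's white thumb disc (28 mm in diameter, 8 mm thick, on a 12 mm rod); z points out along the axis. At full stroke the disc lies on the collar and its top is 8 mm above the collar's top.
- plunger_a (a joint): How far the plunger is pushed in, m: 0 drawn out (disc top 188 mm above the foot), 0.060 fully home; starts at 0 to 0.010. A free one takes about 4 N and stays where left. A sticking one moves likewise but stops dead at 0.040; 20 N moves it no further. Exactly one of three sticks; nothing shows which, and it may be in any well.
- syringe_b: Sample syringe, loose in the rack, about 0.17 kg, all three look alike: clear barrel 32 mm in diameter with black rings, blue collar 40 mm in diameter from 96 to 120 mm above its foot, white plunger above. Origin at the centre of the foot's flat end; its z axis runs along the barrel to the plunger.
- syringe_b_center (a point): Centre of that syringe's barrel, on its axis 60 mm above the foot; axes as the syringe's (z towards the plunger). The place to grip, the middle of the blue collar, lies 48 mm further along +z.
- plunger_b_head (a point): Centre of the top of that plunger's white thumb disc (28 mm in diameter, 8 mm thick, on a 12 mm rod); z points out along the axis. At full stroke the disc lies on the collar and its top is 8 mm above the collar's top.
- plunger_b (a joint): How far the plunger is pushed in, m: 0 drawn out (disc top 188 mm above the foot), 0.060 fully home; starts at 0 to 0.010. A free one takes about 4 N and stays where left. A sticking one moves likewise but stops dead at 0.040; 20 N moves it no further. Exactly one of three sticks; nothing shows which, and it may be in any well.
- syringe_c: Sample syringe, loose in the rack, about 0.17 kg, all three look alike: clear barrel 32 mm in diameter with black rings, blue collar 40 mm in diameter from 96 to 120 mm above its foot, white plunger above. Origin at the centre of the foot's flat end; its z axis runs along the barrel to the plunger.
- syringe_c_center (a point): Centre of that syringe's barrel, on its axis 60 mm above the foot; axes as the syringe's (z towards the plunger). The place to grip, the middle of the blue collar, lies 48 mm further along +z.
- plunger_c_head (a point): Centre of the top of that plunger's white thumb disc (28 mm in diameter, 8 mm thick, on a 12 mm rod); z points out along the axis. At full stroke the disc lies on the collar and its top is 8 mm above the collar's top.
- plunger_c (a joint): How far the plunger is pushed in, m: 0 drawn out (disc top 188 mm above the foot), 0.060 fully home; starts at 0 to 0.010. A free one takes about 4 N and stays where left. A sticking one moves likewise but stops dead at 0.040; 20 N moves it no further. Exactly one of three sticks; nothing shows which, and it may be in any well.
- reject_bin: Red open bin, fixed to the bench, 150 x 150 mm outside, 85 mm high, walls and floor 5 mm. Origin at the centre of its underside.
- blue_bin: Blue open bin of the same size, fixed: bystander, not for rejects. Origin at the centre of its underside.
- amber_bottle: Amber bottle 70 mm in diameter, 150 mm high, loose; bystander, leave alone. Origin on its underside.
- white_jar: White jar 64 mm in diameter, 80 mm high, loose; bystander, leave alone. Origin on its underside.
- beaker: Glass beaker 70 mm in diameter, 90 mm high, loose; bystander, leave alone. Origin on its underside.
- spatula: Spatula lying on the bench, 180 mm long, loose; bystander, leave alone. Origin on its underside, near mid-length.
- filter_box: Cardboard filter box 90 x 60 x 35 mm, lying in the blue bin, loose; bystander, leave alone. Origin on its underside.
- wash_bottle: White wash bottle 60 mm in diameter, 140 mm high, loose; bystander, leave alone. Origin on its underside.
Not all that is in view belongs to the job. Leave any purple look-alike of the syringe_c alone. Leave any yellow look-alike of the syringe_a alone.

How it is judged:
By the outcome, as a careful person would: the job done as asked, in the order asked, and still so for the second after the job is handed in, with the robot touching nothing.
It also fails if it takes over 64 s, if anything falls off the work surface, if the arm or the gripper's body presses on something with over 40 N, if the wrist force passes 120 N, or if a joint passes its speed limit or range.

## Working session

There is one attempt and no reset: what is moved stays moved. The work goes in short steps, Python scripts to look and compute and a tool call to move; the robot and the scene stay as the last step left them, time stands still between calls to the robot, and variables do not carry over. Pictures are saved under pics/ and viewed, and the job is handed in when it is done.

Besides the shell and the picture viewer there is one more tool, called after ">>>" as name(argument=value, ...), one argument or row to a line, values as JSON. jog_arm: Moves the arm, as the interface text tells. Its arguments: {"type":"object","properties":{"steps":{"type":"array","items":{"type":"array","items":{"type":"array","items":{"type":"number","minimum":-1,"maximum":1}}}},"hand":{"type":"number"}},"required":["steps"]}

```bash
ls; mkdir -p pics; python3 - <<'E'
from plant import *
import cv2,pickle
print(state())
for n in("scene","top"):
    c=camera(n); cv2.imwrite(f"pics/{n}0.png",c["color"][:,:,::-1]); print(n,c["mtx"],c["rvec"],c["tvec"],c["shot"])
    pickle.dump(c,open(f"{n}0.pkl","wb"))
    for q in("rack","syringe_a","plunger_a_head","syringe_a_center","reject_bin","blue_bin"):
        for b in boxes_of(c,q):
            R=cv2.Rodrigues(np.array(c["rvec"]))[0] if 'np' in globals() else cv2.Rodrigues(__import__('numpy').array(c["rvec"]))[0]
            import numpy as np
            print(q,round(b["score"],2),(R.T@(np.array(b["centre"])-np.ravel(c["tvec"]))).round(1))
E
```

```text
pics
{'clock': 0.0, 'joint_positions': array([ 1.14107334,  0.4694558 , -0.04864645,  1.53370765,  0.02409237,
        1.14099951, -0.08229795]), 'dq': array([ 2.33909080e-03, -1.87528418e-03,  1.07387737e-04,  3.61699407e-04,
        5.80814091e-04, -1.64946935e-06,  1.11899568e-03]), 'tau': array([ 6.40993767e-04, -5.10300529e+01, -4.67200228e-02, -2.37708843e+01,
        1.05720281e-02,  7.54280394e-03, -2.36965280e-05]), 'position': array([ 263.17725073, -620.9359342 ,  230.2460878 ]), 'ee_rot': array([-1.57278085e+00, -4.33529249e-05, -2.74069287e+00]), 'ft_force': array([0.15089807, 0.13537018, 0.82844043]), 'wrist_torque': array([ 0.03900597,  0.0509291 , -0.00095938]), 'finger_gap': 1.00209477365245}
scene [[491.41452466   0.         270.58896204]
 [  0.         491.41452466 210.75882961]
 [  0.           0.           1.        ]] [ 0.98034948  2.59504364 -0.90175273] [ 426.95907237 -168.85930684 1591.89461679] 1
rack 0.71 [560.2  -3.4  10.3]
rack 0.45 [636.  -94.1 187.3]
rack 0.42 [572.8  82.2 142.5]
syringe_a 0.9 [ 706.2 -477.5   34.4]
syringe_a 0.85 [574.4  80.4 138.6]
syr
[... 430 characters left out ...]
         273.98230795]
 [  0.         415.22503781 212.10516865]
 [  0.           0.           1.        ]] [ 2.21069339 -2.19923845  0.06022219] [ -70.71876639  497.07510208 1219.52345624] 2
rack 0.73 [518.7 -34.2  57.2]
rack 0.51 [ 660.9 -288.9   95. ]
syringe_a 0.96 [ 245.6 -262.    31.4]
syringe_a 0.76 [601.6 -99.4 143.7]
syringe_a 0.7 [557.9  72.8 136.6]
syringe_a 0.7 [578.8 -16.9 137.5]
syringe_a 0.7 [ 686.7 -485.3   29.4]
syringe_a 0.65 [645.8 511.   29.9]
plunger_a_head 0.46 [669.6 602.2  28. ]
syringe_a_center 0.79 [555.7  76.1 137. ]
syringe_a_center 0.57 [642.4 509.9  29.3]
reject_bin 0.62 [576.6 -12.9 138. ]
reject_bin 0.55 [439.2 351.3   2.2]
blue_bin 0.72 [ 469.8 -329.5    3.1]
```

View pics/scene0.png

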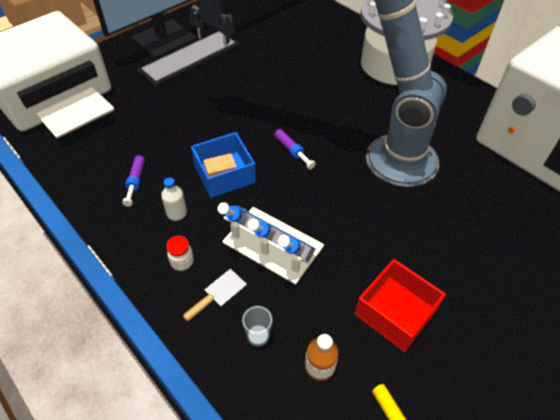

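View pics/top0.png

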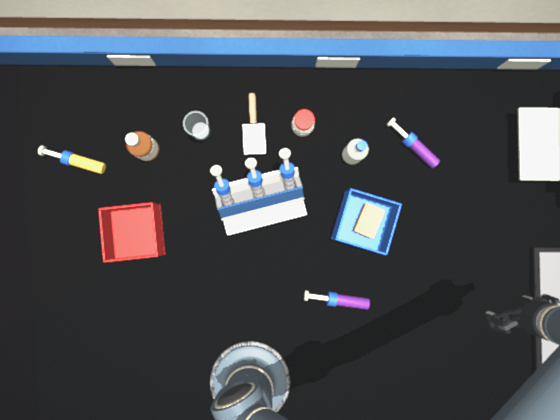

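The scene view shows the rack at about (272,243) with three blue-collared syringes. Their heads are at about (224,209), (254,226) and (285,241). The top view shows the same heads at about (216,171), (251,163) and (285,155). Look-alikes to avoid are two purple ones, top (413,143) and (337,299), and one yellow at (72,159). The three syringes I want are the ones in the rack. The red bin is at top (132,232). Next I'll take close crops.

```bash
python3 - <<'E'
import pickle,cv2
for n,(x0,y0,x1,y1) in dict(scene=(205,190,335,287),top=(195,140,325,237)).items():
    c=pickle.load(open(f"{n}0.pkl","rb"))["color"][y0:y1,x0:x1,::-1]
    cv2.imwrite(f"pics/{n}0c.png",cv2.resize(c,None,fx=6,fy=6,interpolation=cv2.INTER_CUBIC))
c=pickle.load(open("top0.pkl","rb"))["color"][190:275,85:180,::-1]
cv2.imwrite("pics/bin0c.png",cv2.resize(c,None,fx=6,fy=6,interpolation=cv2.INTER_CUBIC))
E
```

```text
(no output)
```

View pics/scene0c.png

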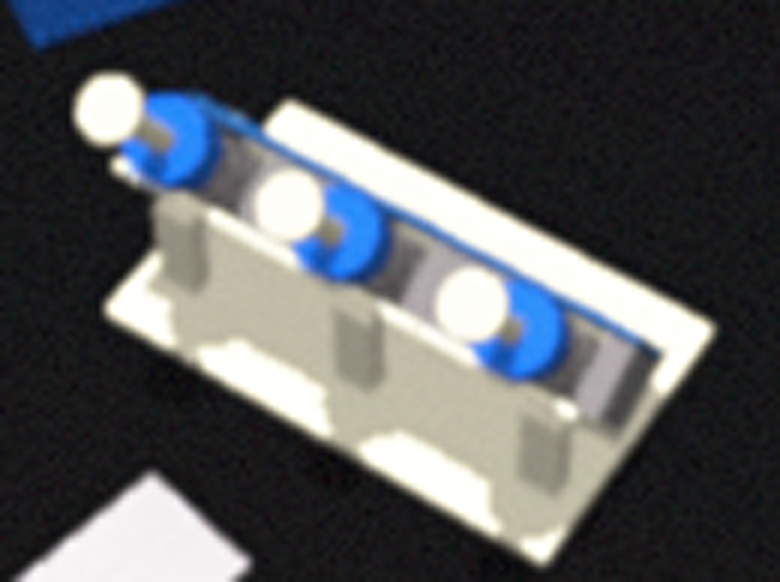

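View pics/top0c.png

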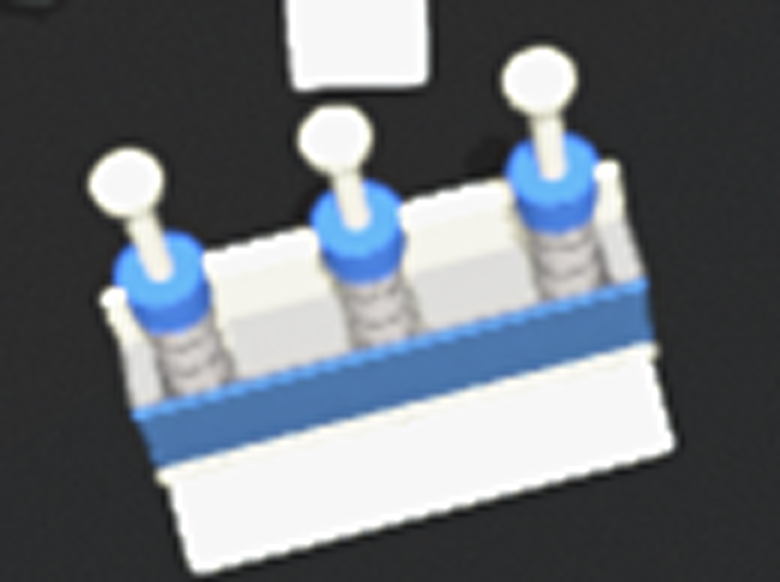

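View pics/bin0c.png

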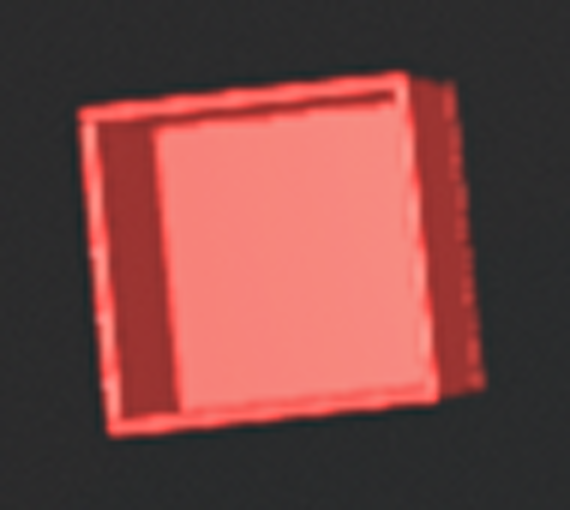

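```bash
cat >h.py <<'E'
import numpy as np,cv2,pickle
from scipy.optimize import least_squares
def load(n):return pickle.load(open(n+".pkl","rb"))
def proj(c,P):
    return cv2.projectPoints(np.array(P,float).reshape(-1,1,3),np.array(c["rvec"]),np.array(c["tvec"]),np.array(c["mtx"]),None)[0].reshape(-1,2)
def tri(c1,p1,c2,p2):
    f=lambda X:np.r_[(proj(c1,X)-p1).ravel(),(proj(c2,X)-p2).ravel()]
    r=least_squares(f,[550,0,100]);return r.x,np.sqrt(2*r.cost/4)
def frame(x,y,yaw):
    ex=np.array([np.cos(yaw),np.sin(yaw),0]);ey=np.array([-np.sin(yaw),np.cos(yaw),0]);ez=np.array([0,0,1.])
    u=.5*ex+np.sqrt(.75)*ez; n=np.sqrt(.75)*ex-.5*ez
    return np.array([x,y,0.]),ex,ey,u,n
def pt(p,i,h,off=2.):   # well i=-1,0,1; h above foot along axis
    o,ex,ey,u,n=frame(*p);return o+[0,0,35]+ey*90*i+n*off+u*h
E
python3 - <<'E'
from h import *
s,t=load("scene0"),load("top0")
cv=lambda a,o:(np.array(a)+.5)/6-.5+o
ts=cv([(126,182),(335,139),(539,81)],(195,140))[::1]
ss=cv([(109,108),(289,206),(471,304)],(205,190))[::-1]
for a,b in zip(ts,ss): print(tri(t,a,s,b))
idx=[1,0,-1]
def f(v):
    P=[pt(v[:3],i,188-q) for i,q in zip(idx,v[3:6])]
    return np.r_[(proj(t,P)-ts).ravel(),(proj(s,P)-ss).ravel(),(v[3:]-5)/10]
r=least_squares(f,[550,0,0.,5,5,5]);print(r.x.round(3),f(r.x).round(2))
v=r.x; np.save("fit0.npy",v)
# overlay
o_,ex,ey,u,n=frame(*v[:3])
for nme,c,(x0,y0,x1,y1) in(("scene",s,(205,190,335,287)),("top",t,(195,140,325,237))):
    im=cv2.resize(c["color"][y0:y1,x0:x1,::-1],None,fx=6,fy=6,interpolation=cv2.INTER_CUBIC)
    a=np.linspace(0,6.283,60)
    for i,q in zip(idx,v[3:]):
        for h,R in((188-q,14),(120,20),(96,20)):
            C=pt(v[:3],i,h);pp=C+R*(np.cos(a)[:,None]*ey+np.sin(a)[:,None]*n)
            pp=(proj(c,pp)-(x0,y0)+.5)*6-.5
            cv2.polylines(im,[pp.astype(int)],True,(0,0,255),1)
    cv2.imwrite(f"pics/{nme}0o.png",im)
E
```

```text
(array([596.44081607,  81.15624944, 194.65716108]), np.float64(0.3745264025076287))
(array([616.37585966,  -6.56554368, 188.65447112]), np.float64(0.41988782124346963))
(array([641.2333815 , -93.03491276, 191.94309466]), np.float64(0.44297375726356714))
[ 5.28242e+02 -2.99290e+01  2.59000e-01  2.81500e+00  8.77900e+00
  5.46400e+00] [ 0.36 -0.33  0.39 -0.53  0.46 -0.46  0.57  0.09  0.54 -0.04  0.61  0.03
 -0.22  0.38  0.05]
```

```bash
python3 -c "
import cv2,numpy as np
a=cv2.imread('pics/scene0o.png');b=cv2.imread('pics/top0o.png')
cv2.imwrite('pics/both0o.png',cv2.resize(np.vstack([a,b]),(400*1,600)) if 0 else cv2.resize(np.hstack([a,b])[:, :],None,fx=.51,fy=.51,interpolation=cv2.INTER_AREA))"
```

```text
(no output)
```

View pics/both0o.png

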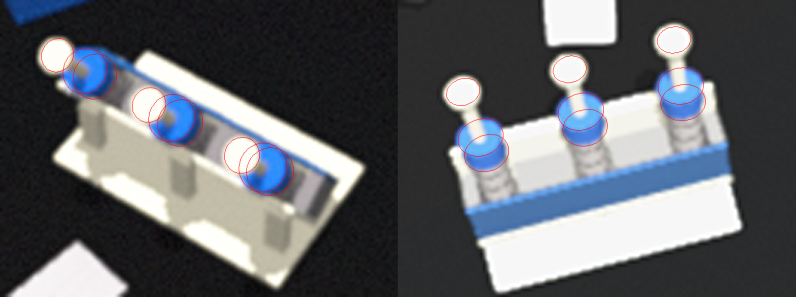

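The overlay matches, with the fitted plunger starts all in 0–10 mm and residuals around 0.5 px. Next is a helper that turns a target pose into tool-axis shares.

```bash
cat >>h.py <<'E'
from scipy.spatial.transform import Rotation as Ro
def rel(st,p,Rt):
    R=Ro.from_euler('xyz',st["ee_rot"]).as_matrix()
    d=R.T@(np.array(p)-st["position"])/300; w=Ro.from_matrix(R.T@Rt).as_rotvec()/1.5
    print("rel",d.round(4),w.round(4)); return d,w
def Rpush(p,flip=1):
    o,ex,ey,u,n=frame(*p);return np.array([-n*flip,-u,-ey*flip]).T
def show(st):
    print("t",round(st["clock"],2),"p",st["position"].round(1),"rpy",st["ee_rot"].round(3),"F",st["ft_force"].round(1),"gap",round(st["finger_gap"],3),"q",st["joint_positions"].round(2))
E
python3 - <<'E'
from h import *
from plant import *
v=np.load("fit0.npy")
st=state();show(st)
t=pt(v[:3],-1,188-v[5]+60);print(t)
rel(st,t,Rpush(v[:3]))
m=(t+st["position"])/2;m[2]=300
rel(st,m,Ro.from_euler('xyz',st["ee_rot"]).as_matrix())
E
```

```text
t 0.7 p [ 263.4 -621.5  231.4] rpy [-1.571  0.    -2.741] F [ 1.   0.3 -0.7] gap 1.003 q [ 1.14  0.47 -0.05  1.53  0.02  1.14 -0.08]
[670.20501029 -85.38705122 244.04239943]
rel [-1.9457 -0.0423 -1.1164] [-0.0248  0.0922 -0.3485]
rel [-0.9729 -0.2288 -0.5582] [0. 0. 0.]
```

>>> jog_arm(
  steps=[
    [[-0.1,-0.1,-0.06,0,0.01,-0.04],[-0.2,-0.15,-0.12,0,0.02,-0.07],[-0.3,-0.2,-0.18,0,0.03,-0.11],[-0.4,-0.23,-0.23,-0.01,0.04,-0.14],[-0.5,-0.23,-0.29,-0.01,0.05,-0.18],[-0.6,-0.23,-0.35,-0.01,0.06,-0.21],[-0.7,-0.23,-0.4,-0.02,0.07,-0.25],[-0.8,-0.23,-0.46,-0.02,0.08,-0.28],[-0.9,-0.23,-0.52,-0.02,0.09,-0.32],[-0.97,-0.23,-0.56,-0.025,0.092,-0.349]],
  ],
  hand=0,
)

```text
clock: 1.53
position: [468.6, -349.2, 300.2]
ee_rot: [-1.573, -0.525, -2.877]
ft_force: [0.9, -0.5, 0.2]
finger_gap: 0.001
```

```bash
python3 - <<'E'
from h import *
from plant import *
v=np.load("fit0.npy")
st=state();show(st)
t=pt(v[:3],-1,188-v[5]+40)
rel(st,t,Rpush(v[:3]))
E
```

```text
t 1.53 p [ 468.6 -349.2  300.2] rpy [-1.573 -0.525 -2.877] F [ 0.9 -0.5  0.2] gap 0.001 q [ 0.45  0.48 -0.07  1.46  0.34  1.64 -0.98]
rel [-0.8543 -0.2105 -0.6735] [-0.0007  0.0032  0.0008]
```

>>> jog_arm(
  steps=[
    [[-0.1,-0.05,-0.08,0,0,0],[-0.2,-0.1,-0.16,0,0,0],[-0.3,-0.15,-0.24,0,0,0],[-0.4,-0.2,-0.32,0,0,0],[-0.5,-0.21,-0.4,0,0,0],[-0.6,-0.21,-0.48,0,0,0],[-0.7,-0.21,-0.56,0,0,0],[-0.8,-0.21,-0.64,0,0.002,0],[-0.854,-0.211,-0.674,0,0.003,0],[-0.854,-0.211,-0.674,0,0.003,0]],
  ],
)

```text
clock: 2.37
position: [660.0, -86.5, 223.3]
ee_rot: [-1.575, -0.526, -2.876]
ft_force: [-0.8, 0.9, -0.9]
finger_gap: -0.003
```

```bash
python3 - <<'E'
from h import *
from plant import *
v=np.load("fit0.npy")
st=state();show(st)
t=pt(v[:3],-1,188-v[5]+40)
rel(st,t,Rpush(v[:3]))
for n in("scene","top"):
    c=camera(n);pickle.dump(c,open(n+"1.pkl","wb"))
    x,y=proj(c,st["position"])[0];print(x,y)
    x,y=int(x),int(y)
    im=c["color"][max(0,y-50):y+50,x-65:x+65,::-1]
    cv2.imwrite(f"pics/{n}1.png",cv2.resize(im,None,fx=6,fy=6,interpolation=cv2.INTER_CUBIC))
E
```

```text
t 2.37 p [660.  -86.5 223.3] rpy [-1.575 -0.526 -2.876] F [-0.8  0.9 -0.9] gap -0.003 q [ 0.09  0.74 -0.15  1.18  0.21  1.74 -1.38]
rel [ 0.0053 -0.0103  0.0052] [0.0008 0.0036 0.0019]
217.85320089385058 205.2103160930216
282.7004583827916 142.72019716991065
```

View pics/scene1.png

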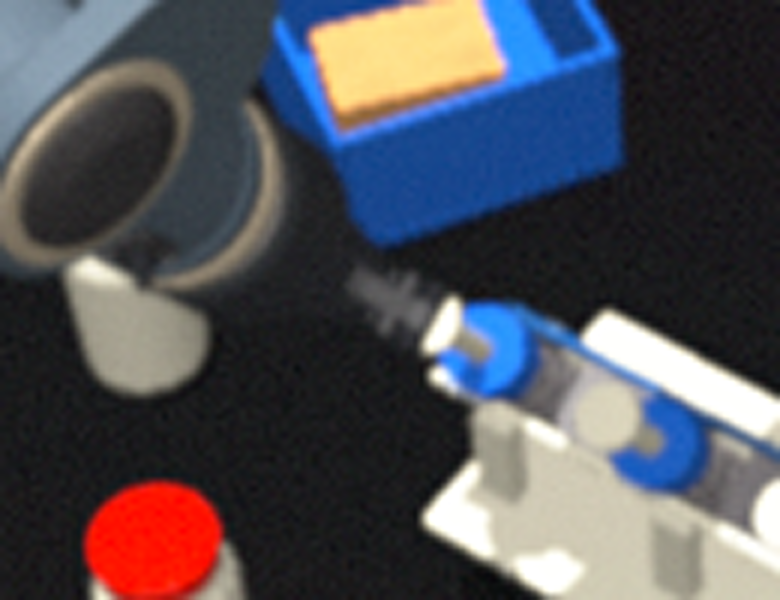

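View pics/top1.png

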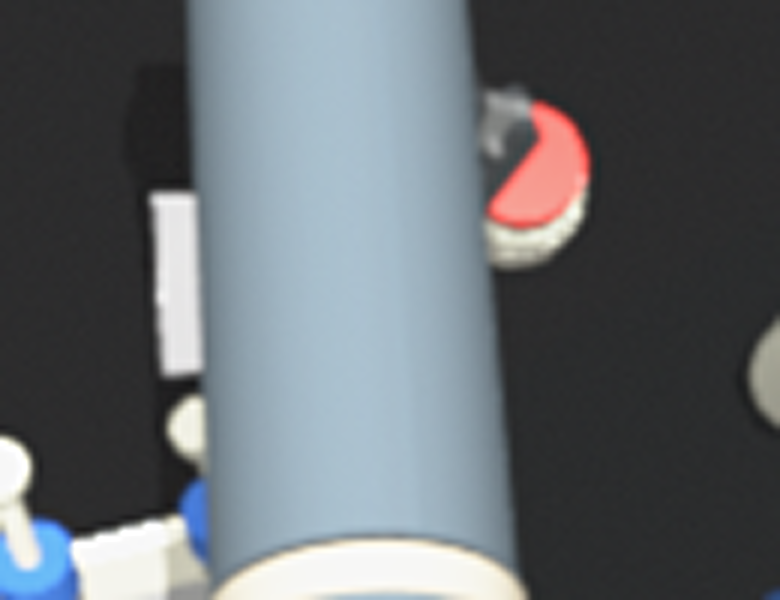

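The scene view shows the shut fingertips at about (217,205), lined up with the head of the y=-93 syringe. I'll push to about q=35 mm first.

>>> jog_arm(
  steps=[
    [[0.005,0.03,0.005,0,0.003,0.002],[0.005,0.07,0.005,0,0.003,0.002],[0.005,0.1,0.005,0,0.003,0.002],[0.005,0.12,0.005,0,0.003,0.002],[0.005,0.14,0.005,0,0.003,0.002],[0.005,0.16,0.005,0,0.003,0.002],[0.005,0.18,0.005,0,0.003,0.002],[0.005,0.2,0.005,0,0.003,0.002],[0.005,0.22,0.005,0,0.003,0.002],[0.005,0.22,0.005,0,0.003,0.002]],
  ],
)

```text
clock: 3.3
position: [625.5, -103.8, 170.5]
ee_rot: [-1.565, -0.522, -2.893]
ft_force: [0.5, 0.4, -0.8]
finger_gap: -0.0
```

```bash
cat >chk.py <<'E'
from h import *
from plant import *
import sys
v=np.load("fit0.npy");i=int(sys.argv[1])
st=state();show(st)
o,ex,ey,u,n=frame(*v[:3])
d=st["position"]-pt(v[:3],i,0)
print("axis h",(d@u).round(2),"q",(188-d@u).round(2),"lat n",(d@n).round(2),"ey",(d@ey).round(2),"F_u",(st["ft_force"]@u).round(2),"Fn",(st["ft_force"]@n).round(2),"Fey",(st["ft_force"]@ey).round(2))
if len(sys.argv)>2: rel(st,pt(v[:3],i,float(sys.argv[2])),Rpush(v[:3]))
E
python3 chk.py -1
```

```text
t 3.3 p [ 625.5 -103.8  170.5] rpy [-1.565 -0.522 -2.893] F [ 0.5  0.4 -0.8] gap -0.0 q [ 0.12  0.72 -0.15  1.34  0.22  1.6  -1.39]
axis h 154.91 q 33.09 lat n -4.72 ey -6.37 F_u -0.38 Fn 0.89 Fey 0.24
```

```bash
python3 - <<'E'
from h import *
from plant import *
st=state();show(st);print(st["dq"].round(3),st["wrist_torque"].round(2))
c=camera("scene");pickle.dump(c,open("scene2.pkl","wb"))
print(proj(c,st["position"]))
im=c["color"][170:270,185:315,::-1]
cv2.imwrite(f"pics/scene2.png",cv2.resize(im,None,fx=6,fy=6,interpolation=cv2.INTER_CUBIC))
show(state())
E
python3 chk.py -1
```

```text
t 3.3 p [ 625.5 -103.8  170.5] rpy [-1.565 -0.522 -2.893] F [ 0.5  0.4 -0.8] gap -0.0 q [ 0.12  0.72 -0.15  1.34  0.22  1.6  -1.39]
[-0.004  0.005 -0.007 -0.013 -0.017 -0.002  0.002] [ 0.14 -0.49  0.05]
[[226.32261723 207.22614245]]
t 3.35 p [ 625.9 -103.3  170.5] rpy [-1.566 -0.521 -2.893] F [-0.   0.8  0.3] gap 0.002 q [ 0.12  0.72 -0.15  1.34  0.22  1.6  -1.39]
t 3.35 p [ 625.9 -103.3  170.5] rpy [-1.566 -0.521 -2.893] F [-0.   0.8  0.3] gap 0.002 q [ 0.12  0.72 -0.15  1.34  0.22  1.6  -1.39]
axis h 155.1 q 32.9 lat n -4.28 ey -5.95 F_u 0.34 Fn -0.0 Fey 0.75
```

View pics/scene2.png

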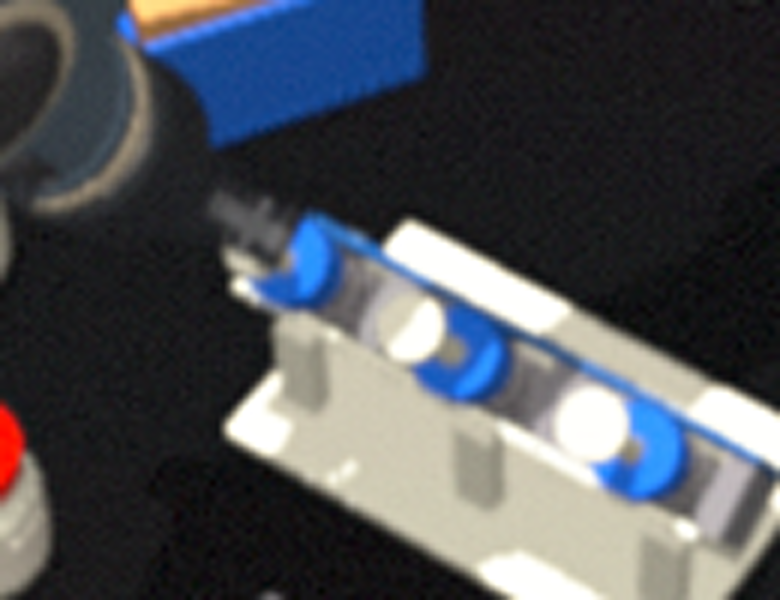

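```bash
python3 - <<'E'
from h import *
c=load("scene2");v=np.load("fit0.npy")
o_,ex,ey,u,n=frame(*v[:3])
im=cv2.resize(c["color"][190:235,205:265,::-1],None,fx=12,fy=12,interpolation=cv2.INTER_CUBIC)
a=np.linspace(0,6.283,60)
for q,col in((5.5,(0,0,255)),(33,(0,255,0))):
    C=pt(v[:3],-1,188-q);pp=C+14*(np.cos(a)[:,None]*ey+np.sin(a)[:,None]*n)
    pp=(proj(c,pp)+(0.5,0)-(205,190)+.5)*12-.5
    cv2.polylines(im,[pp.astype(int)],True,col,1)
cv2.imwrite("pics/scene2o.png",im)
E
```

```text
(no output)
```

View pics/scene2o.png

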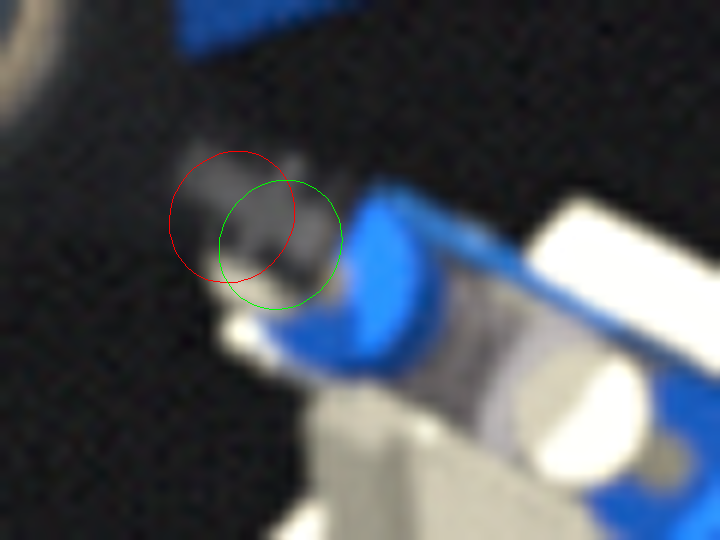

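The head seems to have moved in, but the tip is about 7 mm off centre. I'll back off, recentre and look.

```bash
python3 chk.py -1 180
```

```text
t 3.35 p [ 625.9 -103.3  170.5] rpy [-1.566 -0.521 -2.893] F [-0.   0.8  0.3] gap 0.002 q [ 0.12  0.72 -0.15  1.34  0.22  1.6  -1.39]
axis h 155.1 q 32.9 lat n -4.28 ey -5.95 F_u 0.34 Fn -0.0 Fey 0.75
rel [-0.0143 -0.083  -0.02  ] [ 0.0004 -0.006  -0.0016]
```

>>> jog_arm(
  steps=[
    [[0,-0.04,0,0,0,0],[0,-0.08,0,0,0,0],[0,-0.1,0,0,0,0],[-0.007,-0.1,-0.01,0,-0.003,0],[-0.014,-0.1,-0.02,0,-0.006,0],[-0.014,-0.1,-0.02,0,-0.006,0],[-0.014,-0.1,-0.02,0,-0.006,0],[-0.014,-0.1,-0.02,0,-0.006,0],[-0.014,-0.1,-0.02,0,-0.006,0],[-0.014,-0.1,-0.02,0,-0.006,0]],
  ],
)

```text
clock: 4.18
position: [642.4, -92.8, 194.3]
ee_rot: [-1.571, -0.522, -2.882]
ft_force: [0.0, 0.1, -0.1]
finger_gap: -0.0
```

```bash
python3 chk.py -1 150; python3 - <<'E'
from h import *
from plant import *
c=camera("scene");pickle.dump(c,open("scene3.pkl","wb"))
v=np.load("fit0.npy")
o_,ex,ey,u,n=frame(*v[:3])
im=cv2.resize(c["color"][190:235,205:265,::-1],None,fx=12,fy=12,interpolation=cv2.INTER_CUBIC)
a=np.linspace(0,6.283,60)
for q,col in((33,(0,255,0)),):
    C=pt(v[:3],-1,188-q);pp=C+14*(np.cos(a)[:,None]*ey+np.sin(a)[:,None]*n)
    pp=(proj(c,pp)+(-.5,0)-(205,190)+.5)*12-.5
    cv2.polylines(im,[pp.astype(int)],True,col,1)
cv2.imwrite("pics/scene3o.png",im)
E
python3 chk.py -1 150
```

```text
t 4.18 p [642.4 -92.8 194.3] rpy [-1.571 -0.522 -2.882] F [ 0.   0.1 -0.1] gap -0.0 q [ 0.1   0.73 -0.15  1.27  0.21  1.66 -1.39]
axis h 185.07 q 2.93 lat n -0.06 ey 0.02 F_u -0.04 Fn 0.05 Fey 0.05
rel [-0.000e+00  1.169e-01  1.000e-04] [ 0.0002 -0.     -0.0012]
t 4.23 p [642.4 -92.7 194.4] rpy [-1.571 -0.522 -2.882] F [-0.2 -0.4 -0.2] gap -0.0 q [ 0.1   0.73 -0.15  1.27  0.21  1.66 -1.39]
axis h 185.15 q 2.85 lat n -0.05 ey 0.03 F_u -0.32 Fn -0.13 Fey -0.33
rel [1.000e-04 1.172e-01 1.000e-04] [ 0.0002  0.     -0.0013]
```

View pics/scene3o.png

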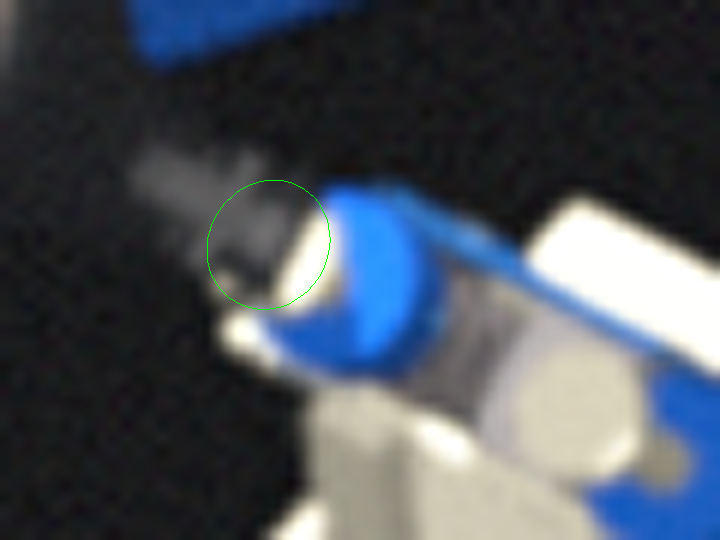

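>>> jog_arm(
  steps=[
    [[0,0.03,0,0,0,0],[0,0.06,0,0,0,0],[0,0.08,0,0,0,0],[0,0.09,0,0,0,0],[0,0.1,0,0,0,0],[0,0.105,0,0,0,0],[0,0.11,0,0,0,0],[0,0.115,0,0,0,0],[0,0.12,0,0,0,0],[0,0.12,0,0,0,0]],
  ],
)

```text
clock: 5.07
position: [625.2, -97.2, 163.5]
ee_rot: [-1.571, -0.521, -2.882]
ft_force: [0.4, 0.0, 5.1]
finger_gap: -0.001
```

```bash
python3 chk.py -1 140
```

```text
t 5.07 p [625.2 -97.2 163.5] rpy [-1.571 -0.521 -2.882] F [0.4 0.  5.1] gap -0.001 q [ 0.11  0.73 -0.16  1.35  0.22  1.59 -1.4 ]
axis h 149.51 q 38.49 lat n 0.01 ey 0.16 F_u 4.6 Fn -2.15 Fey -0.08
rel [0.0001 0.0317 0.0005] [ 0.      0.0001 -0.0016]
```

>>> jog_arm(
  steps=[
    [[0,0.003,0,0,0,0],[0,0.006,0,0,0,0],[0,0.009,0,0,0,0],[0,0.012,0,0,0,0],[0,0.015,0,0,0,0],[0,0.017,0,0,0,0],[0,0.017,0,0,0,0],[0,0.017,0,0,0,0],[0,0.017,0,0,0,0],[0,0.017,0,0,0,0]],
  ],
)

```text
clock: 5.9
position: [622.7, -97.8, 158.6]
ee_rot: [-1.571, -0.522, -2.882]
ft_force: [-0.8, -0.6, 4.4]
finger_gap: -0.001
```

```bash
python3 chk.py -1 135
```

```text
t 5.9 p [622.7 -97.8 158.6] rpy [-1.571 -0.522 -2.882] F [-0.8 -0.6  4.4] gap -0.001 q [ 0.11  0.73 -0.16  1.36  0.22  1.58 -1.4 ]
axis h 143.95 q 44.05 lat n 0.18 ey 0.19 F_u 3.37 Fn -3.04 Fey -0.33
rel [0.0007 0.0298 0.0006] [ 0.0002  0.0002 -0.0013]
```

>>> jog_arm(
  steps=[
    [[0,0.004,0,0,0,0],[0,0.008,0,0,0,0],[0,0.012,0,0,0,0],[0,0.016,0,0,0,0],[0,0.02,0,0,0,0],[0,0.022,0,0,0,0],[0,0.024,0,0,0,0],[0,0.024,0,0,0,0],[0,0.024,0,0,0,0],[0,0.024,0,0,0,0]],
  ],
)

```text
clock: 6.73
position: [619.2, -98.7, 152.4]
ee_rot: [-1.571, -0.522, -2.882]
ft_force: [-1.3, -0.4, 3.3]
finger_gap: -0.001
```

```bash
python3 chk.py -1 128
```

```text
t 6.73 p [619.2 -98.7 152.4] rpy [-1.571 -0.522 -2.882] F [-1.3 -0.4  3.3] gap -0.001 q [ 0.12  0.73 -0.16  1.38  0.22  1.56 -1.4 ]
axis h 136.83 q 51.17 lat n 0.17 ey 0.21 F_u 2.15 Fn -2.84 Fey -0.09
rel [0.0006 0.0294 0.0007] [ 0.0002  0.0002 -0.0013]
```

>>> jog_arm(
  steps=[
    [[0,0.005,0,0,0,0],[0,0.01,0,0,0,0],[0,0.015,0,0,0,0],[0,0.018,0,0,0,0],[0,0.021,0,0,0,0],[0,0.023,0,0,0,0],[0,0.025,0,0,0,0],[0,0.026,0,0,0,0],[0,0.026,0,0,0,0],[0,0.026,0,0,0,0]],
  ],
)

```text
clock: 7.57
position: [615.4, -99.7, 145.7]
ee_rot: [-1.571, -0.522, -2.882]
ft_force: [0.1, -0.9, 4.4]
finger_gap: -0.003
```

```bash
python3 chk.py -1 128
```

```text
t 7.57 p [615.4 -99.7 145.7] rpy [-1.571 -0.522 -2.882] F [ 0.1 -0.9  4.4] gap -0.003 q [ 0.12  0.73 -0.16  1.39  0.22  1.55 -1.4 ]
axis h 129.1 q 58.9 lat n 0.12 ey 0.2 F_u 3.73 Fn -2.25 Fey -0.88
rel [0.0004 0.0037 0.0007] [ 0.0002  0.0002 -0.0013]
```

Not home by force yet, so I'll take 2 mm steps.

>>> jog_arm(
  steps=[
    [[0,0.002,0,0,0,0],[0,0.004,0,0,0,0],[0,0.006,0,0,0,0],[0,0.008,0,0,0,0],[0,0.008,0,0,0,0],[0,0.008,0,0,0,0],[0,0.008,0,0,0,0],[0,0.008,0,0,0,0],[0,0.008,0,0,0,0],[0,0.008,0,0,0,0]],
  ],
)

```text
clock: 8.4
position: [615.3, -99.8, 145.2]
ee_rot: [-1.57, -0.519, -2.882]
ft_force: [1.3, -0.9, 9.7]
finger_gap: 0.0
```

```bash
python3 chk.py -1 128
```

```text
t 8.4 p [615.3 -99.8 145.2] rpy [-1.57  -0.519 -2.882] F [ 1.3 -0.9  9.7] gap 0.0 q [ 0.12  0.73 -0.16  1.39  0.22  1.54 -1.4 ]
axis h 128.56 q 59.44 lat n 0.24 ey 0.18 F_u 8.87 Fn -3.95 Fey -1.21
rel [0.0008 0.0019 0.0006] [-0.0003  0.0001 -0.0029]
```

>>> jog_arm(
  steps=[
    [[0,0.004,0,0,0,0],[0,0.008,0,0,0,0],[0,0.01,0,0,0,0],[0,0.01,0,0,0,0],[0,0.01,0,0,0,0],[0,0.01,0,0,0,0],[0,0.01,0,0,0,0],[0,0.01,0,0,0,0],[0,0.01,0,0,0,0],[0,0.01,0,0,0,0]],
  ],
)

```text
clock: 9.23
position: [615.3, -99.8, 145.0]
ee_rot: [-1.569, -0.516, -2.882]
ft_force: [3.7, 0.8, 17.6]
finger_gap: 0.001
```

```bash
python3 chk.py -1 128; python3 -c "
from h import *
from plant import *
v=np.load('fit0.npy');rel(state(),pt(v[:3],0,188-8.8+25),Rpush(v[:3]))"
```

```text
t 9.23 p [615.3 -99.8 145. ] rpy [-1.569 -0.516 -2.882] F [ 3.7  0.8 17.6] gap 0.001 q [ 0.12  0.72 -0.16  1.4   0.22  1.54 -1.4 ]
axis h 128.43 q 59.57 lat n 0.35 ey 0.11 F_u 17.09 Fn -5.56 Fey -0.21
rel [0.0012 0.0014 0.0004] [-0.0011 -0.0001 -0.0054]
rel [-0.0008 -0.2531 -0.2992] [-0.0011 -0.0001 -0.0054]
```

Syringe at y=-93 is free and home: it held at h=128.4 under 17 N. Moving to the middle one.

>>> jog_arm(
  steps=[
    [[0,-0.1,0,0,0,0],[0,-0.2,0,0,0,0],[0,-0.268,0,0,0,0],[0,-0.268,-0.06,0,0,0],[0,-0.268,-0.14,0,0,0],[0,-0.268,-0.22,0,0,0],[0,-0.268,-0.28,0,0,0],[0,-0.268,-0.3,0,0,0],[0,-0.268,-0.3,0,0,0],[0,-0.268,-0.3,0,0,0]],
  ],
)

```text
clock: 10.07
position: [628.6, -3.9, 210.4]
ee_rot: [-1.57, -0.522, -2.883]
ft_force: [1.1, -0.7, 0.2]
finger_gap: -0.002
```

```bash
python3 chk.py 0 179.2
```

```text
t 10.07 p [628.6  -3.9 210.4] rpy [-1.57  -0.522 -2.883] F [ 1.1 -0.7  0.2] gap -0.002 q [ 0.01  0.69 -0.18  1.3   0.16  1.68 -1.5 ]
axis h 203.75 q -15.75 lat n 0.05 ey -0.56 F_u 0.64 Fn 0.62 Fey -0.97
rel [ 0.0003  0.0818 -0.0019] [-0.0005 -0.0003 -0.0011]
```

>>> jog_arm(
  steps=[
    [[0,0.03,-0.002,0,0,0],[0,0.06,-0.002,0,0,0],[0,0.08,-0.002,0,0,0],[0,0.1,-0.002,0,0,0],[0,0.125,-0.002,0,0,0],[0,0.15,-0.002,0,0,0],[0,0.17,-0.002,0,0,0],[0,0.185,-0.002,0,0,0],[0,0.2,-0.002,0,0,0],[0,0.2,-0.002,0,0,0]],
  ],
)

```text
clock: 10.9
position: [601.7, -10.0, 162.5]
ee_rot: [-1.569, -0.515, -2.883]
ft_force: [5.7, -0.6, 16.9]
finger_gap: 0.001
```

```bash
python3 chk.py 0 128
```

```text
t 10.9 p [601.7 -10.  162.5] rpy [-1.569 -0.515 -2.883] F [ 5.7 -0.6 16.9] gap 0.001 q [ 0.02  0.69 -0.19  1.43  0.17  1.56 -1.52]
axis h 148.45 q 39.55 lat n 0.14 ey 0.43 F_u 17.36 Fn -3.79 Fey -2.05
rel [0.001  0.0682 0.0014] [-0.0009 -0.0003 -0.0054]
```

The middle syringe stops dead at h=148.45 (q≈0.040) under 17 N, so it is the sticking one. Next is the third.

>>> jog_arm(
  steps=[
    [[0,-0.1,0,0,0,0],[0,-0.2,0,0,0,0],[0,-0.225,0,0,0,0],[0,-0.225,-0.06,0,0,0],[0,-0.225,-0.14,0,0,0],[0,-0.225,-0.22,0,0,0],[0,-0.225,-0.28,0,0,0],[0,-0.225,-0.3,0,0,0],[0,-0.225,-0.3,0,0,0],[0,-0.225,-0.3,0,0,0]],
  ],
)

```text
clock: 11.73
position: [608.8, 84.7, 216.9]
ee_rot: [-1.57, -0.522, -2.883]
ft_force: [0.0, -1.3, 0.1]
finger_gap: 0.001
```

```bash
python3 chk.py 1 128
```

```text
t 11.73 p [608.8  84.7 216.9] rpy [-1.57  -0.522 -2.883] F [ 0.  -1.3  0.1] gap 0.001 q [-0.09  0.67 -0.21  1.33  0.11  1.68 -1.62]
axis h 211.12 q -23.12 lat n -0.08 ey 0.11 F_u -0.09 Fn -0.29 Fey -1.22
rel [1.000e-04 2.771e-01 2.000e-04] [-0.0005 -0.0003 -0.0008]
```

>>> jog_arm(
  steps=[
    [[0,0.03,0,0,0,0],[0,0.06,0,0,0,0],[0,0.08,0,0,0,0],[0,0.1,0,0,0,0],[0,0.125,0,0,0,0],[0,0.15,0,0,0,0],[0,0.175,0,0,0,0],[0,0.2,0,0,0,0],[0,0.222,0,0,0,0],[0,0.222,0,0,0,0]],
  ],
)

```text
clock: 12.57
position: [575.7, 76.8, 158.2]
ee_rot: [-1.572, -0.524, -2.882]
ft_force: [-0.3, -0.0, 0.3]
finger_gap: -0.0
```

```bash
python3 chk.py 1 128
```

```text
t 12.57 p [575.7  76.8 158.2] rpy [-1.572 -0.524 -2.882] F [-0.3 -0.   0.3] gap -0.0 q [-0.08  0.67 -0.22  1.47  0.12  1.54 -1.63]
axis h 143.31 q 44.69 lat n -0.2 ey 0.98 F_u 0.05 Fn -0.42 Fey 0.05
rel [-0.0006  0.051   0.0033] [ 0.0005  0.0004 -0.0001]
```

>>> jog_arm(
  steps=[
    [[0,0.01,0.002,0,0,0],[0,0.02,0.002,0,0,0],[0,0.03,0.002,0,0,0],[0,0.04,0.002,0,0,0],[0,0.048,0.002,0,0,0],[0,0.055,0.002,0,0,0],[0,0.06,0.002,0,0,0],[0,0.065,0.002,0,0,0],[0,0.067,0.002,0,0,0],[0,0.067,0.002,0,0,0]],
  ],
)

```text
clock: 13.4
position: [569.1, 74.4, 145.1]
ee_rot: [-1.571, -0.517, -2.882]
ft_force: [3.0, 0.1, 15.1]
finger_gap: -0.004
```

```bash
python3 chk.py 1 128
```

```text
t 13.4 p [569.1  74.4 145.1] rpy [-1.571 -0.517 -2.882] F [ 3.   0.1 15.1] gap -0.004 q [-0.08  0.67 -0.22  1.51  0.12  1.5  -1.64]
axis h 128.45 q 59.55 lat n 0.32 ey 0.38 F_u 14.54 Fn -5.05 Fey -0.65
rel [0.0011 0.0015 0.0013] [ 0.0001  0.0001 -0.0045]
```

Third syringe is home: h=128.45 under 15 N. Going back above the middle one.

>>> jog_arm(
  steps=[
    [[0,-0.1,0,0,0,0],[0,-0.19,0,0,0,0],[0,-0.2,0.05,0,0,0],[0,-0.2,0.13,0,0,0],[0,-0.2,0.21,0,0,0],[0,-0.2,0.27,0,0,0],[0,-0.2,0.3,0,0,0],[0,-0.2,0.3,0,0,0],[0,-0.2,0.3,0,0,0],[0,-0.2,0.3,0,0,0]],
  ],
)

```text
clock: 14.23
position: [618.9, -3.7, 193.9]
ee_rot: [-1.573, -0.522, -2.879]
ft_force: [-0.4, -0.0, 0.5]
finger_gap: 0.001
```

```bash
python3 chk.py 0 89; python3 - <<'E'
from h import *
from plant import *
c=camera("scene");pickle.dump(c,open("scene4.pkl","wb"))
v=np.load("fit0.npy")
o_,ex,ey,u,n=frame(*v[:3])
x0,y0,k=205,190,8
im=cv2.resize(c["color"][190:265,205:305,::-1],None,fx=k,fy=k,interpolation=cv2.INTER_CUBIC)
a=np.linspace(0,6.283,60)
for i,q in((-1,60),(0,40),(1,60)):
  for h,R in((188-q,14),(120,20)):
    C=pt(v[:3],i,h);pp=C+R*(np.cos(a)[:,None]*ey+np.sin(a)[:,None]*n)
    pp=(proj(c,pp)-(x0,y0)+.5)*k-.5
    cv2.polylines(im,[pp.astype(int)],True,(0,0,255),1)
cv2.imwrite("pics/scene4o.png",im)
E
```

```text
t 14.23 p [618.9  -3.7 193.9] rpy [-1.573 -0.522 -2.879] F [-0.4 -0.   0.5] gap 0.001 q [ 0.01  0.69 -0.18  1.35  0.16  1.64 -1.51]
axis h 184.82 q 3.18 lat n 0.28 ey 2.12 F_u 0.2 Fn -0.6 Fey 0.08
rel [0.0016 0.3194 0.0074] [ 0.0006  0.0021 -0.0013]
```

View pics/scene4o.png

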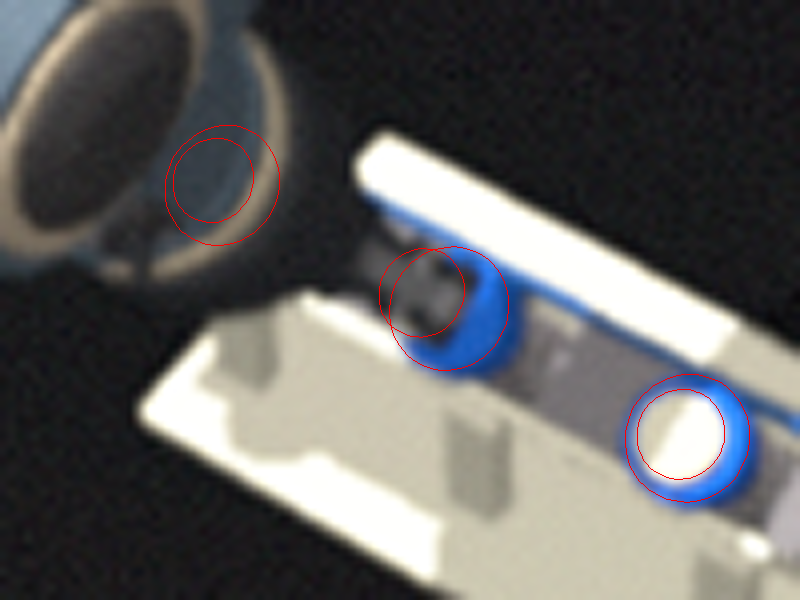

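The scene view shows the third plunger home at about (290,244). The tips sit over the middle collar at about (258,227). Opening now.

>>> jog_arm(
  steps=[
    [[0.002,0,0.007,0,0.002,0],[0.002,0,0.007,0,0.002,0],[0.002,0,0.007,0,0.002,0],[0.002,0,0.007,0,0.002,0],[0.002,0,0.007,0,0.002,0],[0.002,0,0.007,0,0.002,0],[0.002,0.02,0.007,0,0.002,0],[0.002,0.04,0.007,0,0.002,0],[0.002,0.06,0.007,0,0.002,0],[0.002,0.08,0.007,0,0.002,0]],
  ],
  hand=1,
)

```text
clock: 15.12
position: [607.2, -11.0, 172.9]
ee_rot: [-1.57, -0.522, -2.885]
ft_force: [0.3, -0.2, 0.2]
finger_gap: 0.996
```

```bash
python3 chk.py 0 86
```

```text
t 15.12 p [607.2 -11.  172.9] rpy [-1.57  -0.522 -2.885] F [ 0.3 -0.2  0.2] gap 0.996 q [ 0.02  0.69 -0.18  1.4   0.17  1.59 -1.51]
axis h 160.0 q 28.0 lat n -0.67 ey -1.92 F_u 0.27 Fn 0.13 Fey -0.24
rel [-0.0019  0.2467 -0.0063] [ 0.0002 -0.0018 -0.0009]
```

>>> jog_arm(
  steps=[
    [[-0.001,0.02,-0.003,0,-0.001,0],[-0.002,0.05,-0.006,0,-0.002,0],[-0.002,0.08,-0.006,0,-0.002,0],[-0.002,0.11,-0.006,0,-0.002,0],[-0.002,0.14,-0.006,0,-0.002,0],[-0.002,0.17,-0.006,0,-0.002,0],[-0.002,0.2,-0.006,0,-0.002,0],[-0.002,0.225,-0.006,0,-0.002,0],[-0.002,0.24,-0.006,0,-0.002,0],[-0.002,0.247,-0.006,0,-0.002,0]],
  ],
)

```text
clock: 15.95
position: [571.5, -18.6, 108.5]
ee_rot: [-1.571, -0.522, -2.882]
ft_force: [0.3, 0.4, 0.6]
finger_gap: 0.998
```

```bash
python3 chk.py 0 86
```

```text
t 15.95 p [571.5 -18.6 108.5] rpy [-1.571 -0.522 -2.882] F [0.3 0.4 0.6] gap 0.998 q [ 0.03  0.7  -0.19  1.54  0.18  1.43 -1.53]
axis h 86.0 q 102.0 lat n 0.03 ey -0.11 F_u 0.78 Fn 0.06 Fey 0.33
rel [ 0.0001 -0.     -0.0004] [ 0.0003  0.0002 -0.0007]
```

>>> jog_arm(
  steps=[
    [[0,0,0,0,0,0],[0,0,0,0,0,0],[0,0,0,0,0,0],[0,0,0,0,0,0],[0,0,0,0,0,0],[0,0,0,0,0,0],[0,0,0,0,0,0],[0,0,0,0,0,0],[0,0,0,0,0,0],[0,0,0,0,0,0]],
  ],
  hand=0,
)

```text
clock: 16.78
position: [572.7, -18.1, 109.7]
ee_rot: [-1.571, -0.52, -2.882]
ft_force: [2.1, 1.2, 6.1]
finger_gap: 0.454
```

```bash
python3 chk.py 0 180; python3 - <<'E'
from h import *
from plant import *
c=camera("scene");c2=camera("top")
im=c["color"][170:270,185:315,::-1]
cv2.imwrite(f"pics/scene5.png",cv2.resize(im,None,fx=6,fy=6,interpolation=cv2.INTER_CUBIC))
pickle.dump(c,open("scene5.pkl","wb"));pickle.dump(c2,open("top5.pkl","wb"))
E
```

```text
t 16.78 p [572.7 -18.1 109.7] rpy [-1.571 -0.52  -2.882] F [2.1 1.2 6.1] gap 0.454 q [ 0.03  0.7  -0.19  1.54  0.18  1.43 -1.52]
axis h 87.74 q 100.26 lat n 0.51 ey 0.05 F_u 6.45 Fn -0.97 Fey 0.62
rel [ 6.000e-04 -3.075e-01  1.000e-04] [ 0.0001  0.0003 -0.0025]
```

View pics/scene5.png

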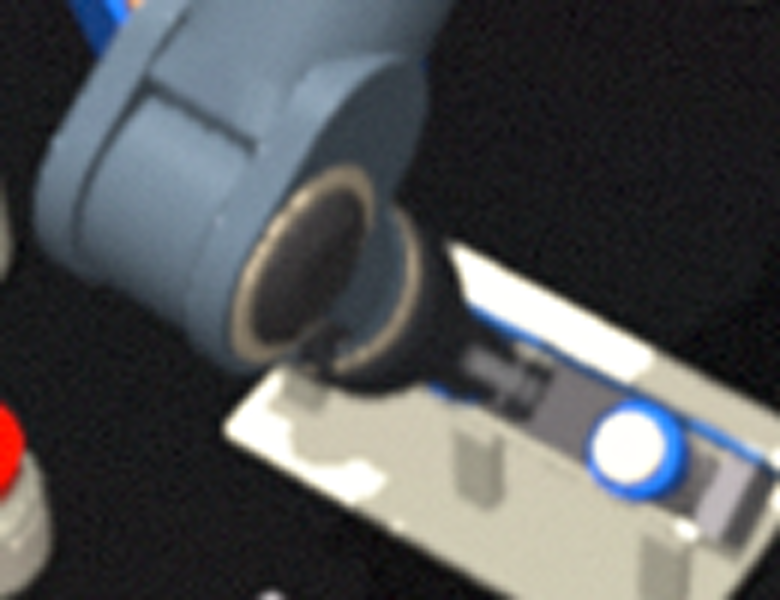

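```bash
python3 - <<'E'
from h import *
t=load("top0");s=load("scene0")
def back(c,p,z):
    R=cv2.Rodrigues(np.array(c["rvec"]))[0];T=np.ravel(c["tvec"]);K=np.array(c["mtx"])
    d=R.T@np.linalg.inv(K)@np.array([p[0],p[1],1]);o=-R.T@T
    return o+d*(z-o[2])/d[2]
P=[]
for a in((80,105),(410,72),(437,402),(110,435)):
    p=(np.array(a)+.5)/6-.5+(85,190);P.append(back(t,p,85));print(P[-1].round(1))
P=np.array(P);print("top centre",P.mean(0).round(1),np.linalg.norm(P-np.roll(P,1,0),axis=1).round(0))
c=s["color"][255:355,345:450,::-1];cv2.imwrite("pics/bins.png",cv2.resize(c,None,fx=6,fy=6,interpolation=cv2.INTER_CUBIC))
print(proj(s,P).round(1), (proj(s,P)-(345,255)+.5)*6-.5)
E
```

```text
[505.5 421.2  85. ]
[521.7 269.4  85. ]
[369.4 254.3  85. ]
[353.7 403.9  85. ]
top centre [437.6 337.2  85. ] [153. 153. 153. 150.]
[[412.3 337.6]
 [358.2 297.2]
 [394.3 258. ]
 [446.4 293.4]] [[406.10570471 497.92993539]
 [ 81.46387913 255.98456642]
 [298.04419401  20.61773026]
 [610.68462722 232.91343082]]
```

View pics/bins.png

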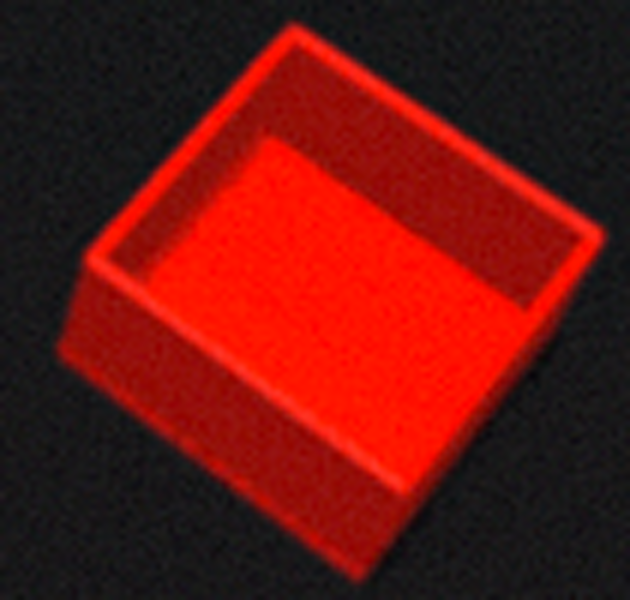

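>>> jog_arm(
  steps=[
    [[0,-0.03,0,0,0,0],[0,-0.08,0,0,0,0],[0,-0.14,0,0,0,0],[0,-0.2,0,0,0,0],[0,-0.26,0,0,0,0],[0,-0.32,0,0,0,0],[0,-0.38,0,0,0,0],[0,-0.44,0,0,0,0],[0,-0.5,0,0,0,0],[0,-0.5,0,0,0,0]],
  ],
)

```text
clock: 17.72
position: [646.4, 1.3, 241.2]
ee_rot: [-1.57, -0.516, -2.882]
ft_force: [0.6, -0.2, -1.1]
finger_gap: 0.457
```

The bin's rim corners from the top view reproject within about 1 px in the scene view, giving a centre near (437,337). The syringe is drawn clear with the grip at 0.457. I'll work out the transit.

```bash
python3 - <<'E'
from h import *
from plant import *
st=state();show(st)
Rd=Ro.from_euler('xyz',[-np.pi/2,0,-2.45]).as_matrix()
rel(st,[560,130,300],Rd)
rel(st,[437.6,337,260],Rd)
rel(st,st["position"]+[0,0,60],Rd)
E
```

```text
t 17.72 p [646.4   1.3 241.2] rpy [-1.57  -0.516 -2.882] F [ 0.6 -0.2 -1.1] gap 0.457 q [-0.01  0.7  -0.18  1.22  0.16  1.75 -1.5 ]
rel [ 0.2433 -0.0875 -0.4885] [ 0.0742 -0.2815  0.3389]
rel [ 0.3664  0.1355 -1.2602] [ 0.0742 -0.2815  0.3389]
rel [ 9.870e-02 -1.739e-01  1.000e-04] [ 0.0742 -0.2815  0.3389]
```

>>> jog_arm(
  steps=[
    [[0.03,-0.06,0,0,0,0],[0.07,-0.12,0,0.007,-0.028,0.034],[0.1,-0.17,-0.03,0.015,-0.056,0.068],[0.12,-0.16,-0.09,0.022,-0.084,0.1],[0.14,-0.15,-0.15,0.03,-0.11,0.135],[0.16,-0.14,-0.22,0.037,-0.14,0.17],[0.18,-0.13,-0.29,0.045,-0.17,0.205],[0.2,-0.12,-0.36,0.055,-0.21,0.25],[0.22,-0.1,-0.43,0.065,-0.25,0.295],[0.243,-0.088,-0.488,0.074,-0.2815,0.339]],
  ],
)

```text
clock: 18.55
position: [556.0, 130.6, 296.7]
ee_rot: [-1.575, -0.004, -2.446]
ft_force: [0.1, 0.2, -1.9]
finger_gap: 0.45
```

```bash
python3 - <<'E'
from h import *
from plant import *
st=state();show(st)
Rd=Ro.from_euler('xyz',[-np.pi/2,0,-2.45]).as_matrix()
rel(st,[437.6,337,230],Rd)
E
```

```text
t 18.55 p [556.  130.6 296.7] rpy [-1.575 -0.004 -2.446] F [ 0.1  0.2 -1.9] gap 0.45 q [-0.    0.28 -0.38  1.68  0.11  1.21 -1.28]
rel [-0.1386  0.2247 -0.7804] [0.0025 0.0026 0.0026]
```

>>> jog_arm(
  steps=[
    [[-0.02,0,-0.1,0,0,0],[-0.04,0,-0.2,0,0,0],[-0.06,0.02,-0.32,0,0,0],[-0.08,0.05,-0.44,0,0,0],[-0.1,0.08,-0.55,0,0,0],[-0.12,0.12,-0.65,0,0,0],[-0.135,0.17,-0.74,0,0,0],[-0.139,0.225,-0.78,0.002,0.003,0.003],[-0.139,0.225,-0.78,0.002,0.003,0.003],[-0.139,0.225,-0.78,0.002,0.003,0.003]],
  ],
)

```text
clock: 19.38
position: [439.6, 335.2, 229.5]
ee_rot: [-1.57, -0.004, -2.453]
ft_force: [0.6, -0.0, -2.5]
finger_gap: 0.452
```

```bash
python3 - <<'E'
from h import *
from plant import *
st=state();show(st)
Rd=Ro.from_euler('xyz',[-np.pi/2,0,-2.45]).as_matrix()
rel(st,[437.6,337,110],Rd)
for n in("scene","top"):
    c=camera(n);pickle.dump(c,open(n+"6.pkl","wb"))
    p=proj(c,[st["position"],st["position"]-[0,0,88]]);print(p.round(1))
    x,y=p[1].astype(int)
    x0,y0=max(0,x-65),max(0,y-60)
    im=c["color"][y0:y0+100,x0:x0+130,::-1];print(x0,y0)
    cv2.imwrite(f"pics/{n}6.png",cv2.resize(im,None,fx=6,fy=6,interpolation=cv2.INTER_CUBIC))
show(state())
E
```

```text
t 19.38 p [439.6 335.2 229.5] rpy [-1.57  -0.004 -2.453] F [ 0.6 -0.  -2.5] gap 0.452 q [-0.33  0.31 -0.49  1.8   0.17  1.07 -1.77]
rel [-0.0005  0.3984 -0.009 ] [-0.0004 -0.002   0.0029]
[[414.7 263.6]
 [406.3 283.7]]
341 223
[[108.3 231.2]
 [121.3 231.1]]
56 171
t 19.48 p [441.9 334.8 231.4] rpy [-1.57  -0.    -2.457] F [-0.1 -0.2 -1. ] gap 0.454 q [-0.33  0.31 -0.49  1.8   0.17  1.07 -1.77]
```

View pics/scene6.png

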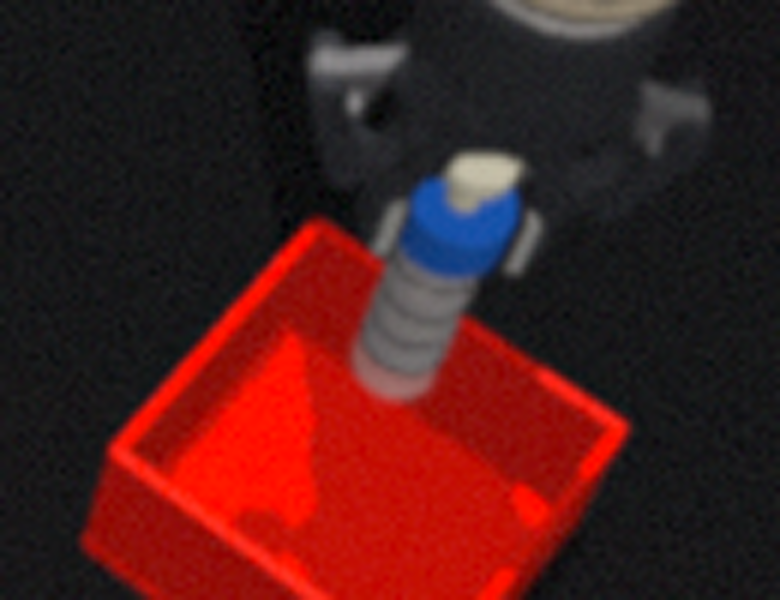

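View pics/top6.png

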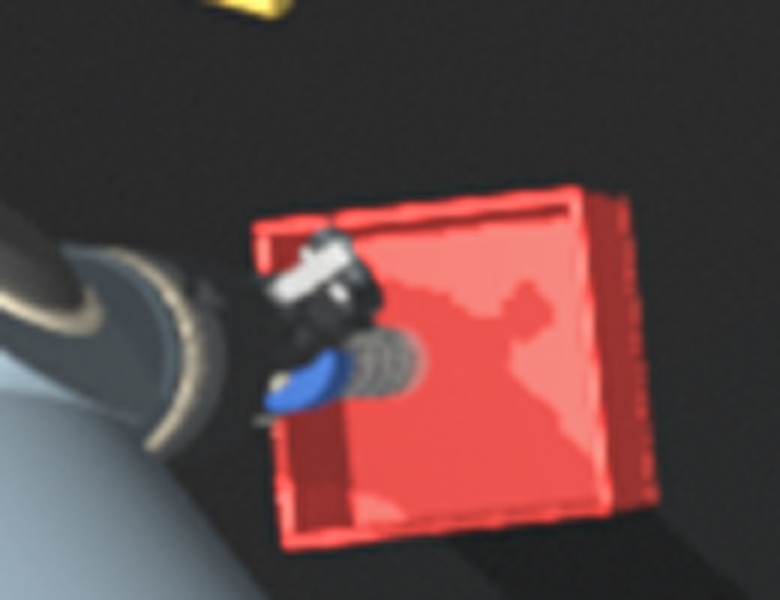

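Both views show the syringe upright in the grip, its foot at scene (406,287) and top (121,231) over the middle of the red bin. Lowering it.

>>> jog_arm(
  steps=[
    [[0.006,0.03,-0.015,0,0,0],[0.006,0.08,-0.015,0,0,0],[0.006,0.13,-0.015,0,0,0],[0.006,0.18,-0.015,0,0,0],[0.006,0.23,-0.015,0,0,0],[0.006,0.28,-0.015,0,0,0],[0.006,0.33,-0.015,0,0,0],[0.006,0.37,-0.015,0,0,0],[0.006,0.4,-0.015,0,0,0],[0.006,0.42,-0.015,0,0,0]],
  ],
)

```text
clock: 20.32
position: [437.0, 338.0, 104.5]
ee_rot: [-1.571, -0.0, -2.456]
ft_force: [0.1, 0.4, -1.7]
finger_gap: 0.452
```

>>> jog_arm(
  steps=[
    [[0,0.004,0,0,0,0],[0,0.008,0,0,0,0],[0,0.012,0,0,0,0],[0,0.016,0,0,0,0],[0,0.02,0,0,0,0],[0,0.02,0,0,0,0],[0,0.02,0,0,0,0],[0,0.02,0,0,0,0],[0,0.02,0,0,0,0],[0,0.02,0,0,0,0]],
  ],
)

```text
clock: 21.15
position: [436.9, 338.7, 99.6]
ee_rot: [-1.571, 0.001, -2.455]
ft_force: [0.2, -0.4, -2.3]
finger_gap: 0.453
```

```bash
python3 - <<'E'
from h import *
from plant import *
st=state();show(st)
E
```

```text
t 21.15 p [436.9 338.7  99.6] rpy [-1.571e+00  1.000e-03 -2.455e+00] F [ 0.2 -0.4 -2.3] gap 0.453 q [-0.39  0.46 -0.44  1.93  0.27  0.8  -1.87]
```

>>> jog_arm(
  steps=[
    [[0,0.004,0,0,0,0],[0,0.008,0,0,0,0],[0,0.012,0,0,0,0],[0,0.016,0,0,0,0],[0,0.018,0,0,0,0],[0,0.018,0,0,0,0],[0,0.018,0,0,0,0],[0,0.018,0,0,0,0],[0,0.018,0,0,0,0],[0,0.018,0,0,0,0]],
  ],
)

```text
clock: 21.98
position: [436.9, 338.7, 94.1]
ee_rot: [-1.571, 0.001, -2.455]
ft_force: [-0.8, 0.5, -1.9]
finger_gap: 0.453
```

>>> jog_arm(
  steps=[
    [[0,0.002,0,0,0,0],[0,0.004,0,0,0,0],[0,0.006,0,0,0,0],[0,0.007,0,0,0,0],[0,0.007,0,0,0,0],[0,0.007,0,0,0,0],[0,0.007,0,0,0,0],[0,0.007,0,0,0,0],[0,0.007,0,0,0,0],[0,0.007,0,0,0,0]],
  ],
)

```text
clock: 22.82
position: [437.1, 338.8, 92.3]
ee_rot: [-1.571, 0.001, -2.455]
ft_force: [-1.2, -0.9, 4.1]
finger_gap: 0.451
```

The force went from -1.9 to +4.1 N at the expected height, so the foot is on the floor. Letting go.

>>> jog_arm(
  steps=[
    [[0,0,0,0,0,0],[0,0,0,0,0,0],[0,0,0,0,0,0],[0,0,0,0,0,0],[0,0,0,0,0,0],[0,0,0,0,0,0],[0,0,0,0,0,0],[0,0,0,0,0,0],[0,0,0,0,0,0],[0,0,0,0,0,0]],
  ],
  hand=1,
)

```text
clock: 23.65
position: [436.9, 338.6, 92.0]
ee_rot: [-1.571, 0.0, -2.455]
ft_force: [0.1, -0.6, -0.2]
finger_gap: 0.999
```

>>> jog_arm(
  steps=[
    [[0,-0.03,0,0,0,0],[0,-0.07,0,0,0,0],[0,-0.12,0,0,0,0],[0,-0.18,0,0,0,0],[0,-0.25,0,0,0,0],[0,-0.33,0,0,0,0],[0,-0.42,0,0,0,0],[0,-0.5,0,0,0,0],[0,-0.58,0,0,0,0],[0,-0.6,0,0,0,0]],
  ],
)

```text
clock: 24.48
position: [438.1, 340.4, 277.6]
ee_rot: [-1.57, 0.009, -2.455]
ft_force: [1.2, 0.2, 0.1]
finger_gap: 0.998
```

```bash
python3 - <<'E'
from h import *
from plant import *
st=state();show(st)
for n in("scene","top"):
    c=camera(n);pickle.dump(c,open(n+"7.pkl","wb"))
    cv2.imwrite(f"pics/{n}7.png",c["color"][:,:,::-1])
E
```

```text
t 24.48 p [438.1 340.4 277.6] rpy [-1.57   0.009 -2.455] F [1.2 0.2 0.1] gap 0.998 q [-0.33  0.27 -0.5   1.75  0.14  1.15 -1.75]
```

View pics/scene7.png

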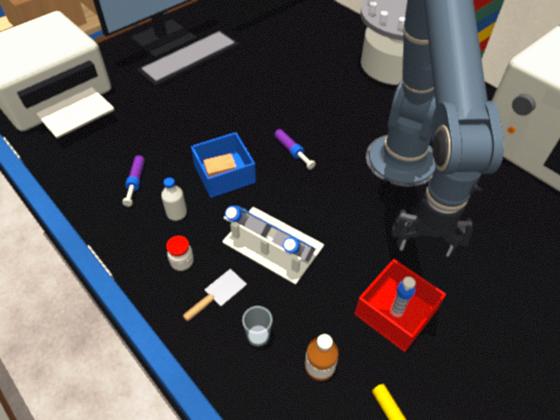

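View pics/top7.png

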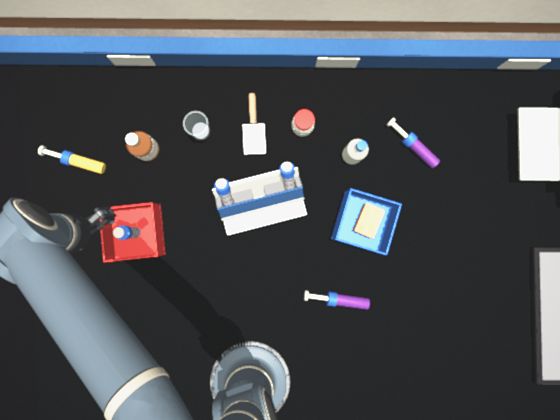

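The syringe stands upright in the red bin at scene (403,296) and top (122,233). The two others are in their outer wells and the bystanders have not moved. I'll check the good plungers up close.

```bash
python3 - <<'E'
from h import *
v=np.load("fit0.npy");o_,ex,ey,u,n=frame(*v[:3]);a=np.linspace(0,6.283,60);out=[]
for nm,(x0,y0) in(("scene7",(210,195)),("top7",(200,145))):
    c=load(nm);k=5
    im=cv2.resize(c["color"][y0:y0+80,x0:x0+110,::-1],None,fx=k,fy=k,interpolation=cv2.INTER_CUBIC)[:400,:400] if 0 else cv2.resize(c["color"][y0:y0+80,x0:x0+110,::-1],None,fx=3.6,fy=3.6,interpolation=cv2.INTER_CUBIC);k=3.6
    im2=im.copy()
    for i in(-1,1):
        pp=pt(v[:3],i,128)+14*(np.cos(a)[:,None]*ey+np.sin(a)[:,None]*n)
        cv2.polylines(im2,[((proj(c,pp)-(x0,y0)+.5)*k-.5).astype(int)],True,(0,0,255),1)
    out.append(np.hstack([im,im2]))
cv2.imwrite("pics/fin.png",np.vstack(out))
d=np.abs(load("top7")["color"].astype(int)-load("top0")["color"]).max(2)
print(d[85:170,180:460].mean(), [ (d[r0:r1,c0:c1]>60).sum() for r0,r1,c0,c1 in((100,165,120,160),(105,145,180,215),(90,157,240,270),(105,140,290,318),(135,168,340,372),(115,170,385,440),(185,255,330,402),(285,312,300,372),(140,175,35,108))])
E
```

```text
4.859117647058824 [np.int64(0), np.int64(0), np.int64(0), np.int64(0), np.int64(0), np.int64(0), np.int64(0), np.int64(0), np.int64(0)]
```

View pics/fin.png

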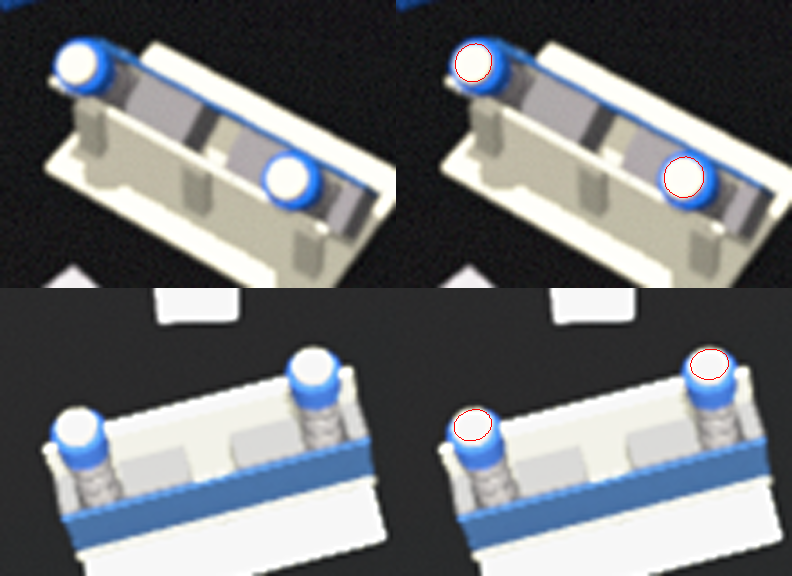

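Both good plungers lie on their collars, and no bystander region has changed between the first and last top views. Handing in.

```bash
python3 -c "
from plant import *
print(finish_job())"
```

```text
the job is handed in; nothing more can be done
None
```

The job is done and handed in at about 24.6 s of the 64 s allowed.

- **Plungers:** I pushed all three along their lean with shut fingertips. The two outer plungers went fully home, with the disc top 128.4 mm above the foot under 15–17 N. The middle one stopped dead at about 40 mm under 17 N, so I took it as the sticking one. I did not push it at the full 20 N.
- **Reject:** I gripped the middle syringe by its collar, drew it out along the lean and lowered it upright into the red bin. I let go once the force showed the foot was on the floor.
- **Last checks:** The final pictures show the reject standing upright in the red bin. The two good syringes are in their wells with their discs on the collars. Comparing the first and last top views showed no change around the bystanders or look-alikes.
- **One thing went off plan:** On the first push, the tip drifted about 7 mm off the centre of the disc. I backed off, recentred and finished that push normally.

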